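Refit the coffee grinder's keyed burr carrier

ROBOT

A 7-joint arm with a two-finger parallel gripper is mounted at the origin on a cart in front of the work surface, level with it; the furniture and walls round the work are solid. World frame = base frame: x ahead of the robot, y to its left, z up, the work surface at z = 0. Lengths are in m, angles in rad, forces in N, time in s.
With the tool pointing down it reaches from about 0.35 to 0.9 m from the base axis. Payload 8.1 kg.
Tool frame: the origin (TCP) lies on the front face of the gripper's body, between the roots of the fingers; the fingertips stand 66 mm ahead of it and the grasp point (between the pads) lies 47 mm ahead of it (arm.finger_overhang is the distance from the TCP to the fingertips, in m); z points along the fingers, y is the line along which they close (so a half turn about z gives the same grasp; the last joint's range is limited). The gripper opens to 92 mm and grips with 3 to 60 N. Pads are 19 mm wide; open, the fingers measure 130 mm over their backs; the gripper's body (75 mm by 190 mm) begins 47 mm behind the grasp point.
Start: joints at [-1.233, 0.434, 0.025, 1.573, -0.012, 1.134, -0.075], TCP at [0.267, 0.565, 0.292] pointing down, gripper open.
Joint ranges: [-2.62, 2.62], [-0.44, 2.09], [-1.27, 1.32], [0.08, 2.57], [-1.32, 4.46], [0.12, 2], [-2.74, 2.74]. Speed limits (rad/s): [2.22, 2.22, 3.01, 3.01, 3.14, 3.14, 3.14].

INTERFACE

Orientations are given as a rotation vector (axis times angle).
In Python, from cell import readout, cams, workorder, spotter, arm gives the robot as it stands.
- The arm moves only by the shell command python3 -m creep 'ROWS' [FORCE]. ROWS is a JSON object whose key "deltas" holds a list of rows, 1 to 10 of them, each of 5 numbers: dx, dy, dz in shares of the most that a row can go, 1 being 50 mm, then a turn about the tool's z in fractions of the full range, 1 being 2 pi rad, then the opening from 0.0 (shut) to 1.0 (fully open); each row shifts and turns the commanded pose from where the row before left it, along the tool's axes as they then stand; what a row does not reach is not made up. A row lasts 1/10 s, in which the tool goes at most 0.05 m and 0.15 rad, less where a joint would pass 70% of its speed; a pose out of reach is approached as far as the arm can. The fingers move at their own pace and stop on an object; FORCE is the grip in N (left out, the last holds). Time passes only in rows, so rows that do not move let the fingers close. It prints the time, the measured TCP pose, the force, the opening and the grip force at its end. Shift and turn numbers lie between -1 and 1, and a call with a number outside is refused. Input that does not fit is refused with a message, and nothing moves.
- readout.observe(): the state, without advancing time (a new reading comes with each control period).
- cams.get_image(name): name is "scene" or "side" or "wrist"; returns a dict with "image" (400x640x3 uint8, blue, green, red), "fx", "fy", "cx", "cy" (pixels), "cam_to_world" (4x4, takes a point from camera to world coordinates); the wrist camera has in their place "mount" (4x4, takes a point from camera to tool coordinates, whose origin is the TCP and whose axes are the flange's). Camera axes: x right, y down, z forward; pixel columns grow to the right and rows downward; lengths in m; the calibration is good to about 2 mm. A picture is of the moment at which its call begins: read the wrist's pose just before it. There is no depth.
- workorder.sign_off(): hands the job in; it is judged then, once.
Trained networks look in a picture, given as the dict that the camera call returned (one of the last four; its "shot" number tells which), for a name from the list of things; names that differ only in an ending like _2 or _b are one class to them, and where a whole thing is asked for, a point or a joint stands for the part that bears it (a point fixed in the world has none). Each returns a list of dicts, best first, with "score" (0 to 1); they miss things now and then, are a little off and sometimes report something else, mostly with a low value. They report only what shows in the picture. A call takes as long as a camera call. They do not tell look-alikes from the thing itself.
- spotter.boxes_of(picture, name): "centre" ([x, y, z] in m, in the coordinates of the camera as it stood for that picture, good to about 4 mm: the middle of the surface that is visible of it).
The state is a dict: "clock": time; "joints": joint angles; "dq": joint speeds; "joint_efforts": joint torques, N m; "position": TCP position; "ee_rot": TCP orientation; "force": force on the tool from outside, world axes, zero at the start; "ft_torque": the same for the moment, N m; "width": opening from 0.0 (shut) to 1.0 (fully open); "gripper_force": force on a finger pad.
Only numpy, scipy, OpenCV 4.12 (cv2) and the standard library are available. Lean on these libraries where they do the work, as an engineer would, in place of code of your own. Each camera call takes 0.05 s, during which the arm holds its last target. There are 200 camera calls.

TASK

The coffee grinder has been brushed out; its upper burr carrier still stands on the counter. Put the carrier back into the grinder's ring: turn it gently until its two notches find the keys and it drops, press it fully home, then push the sliding catch all the way in over its rim to lock it. Feel your way and do not force anything, and leave the other things on the counter where they are.

Things in the scene. Friction and masses are not known exactly. Their poses are not given: they have to be found in the camera images.
- burr_carrier: Upper burr carrier, loose: upright steel disc 54 mm across, 21 mm high, 0.15 to 0.30 kg. Origin: centre of the underside; z up. Two straight notches, 7 mm deep, run the full height of its rim: a wide one (15 mm) at the carrier's +x, a narrow one (9 mm) 110 degrees counter-clockwise of it seen from above, so it fits one way only.
- finger_bar (a point): Middle of the black finger bar across the carrier's top, where to hold it; 34.5 mm above the carrier's underside. The bar runs along the carrier's x: 36 mm long, 10 mm wide (along y), its top 43 mm and its lower edge 26 mm above the underside, on two short feet.
- grinder: Coffee grinder without its bean hopper, fixed; grey, 156 x 130 mm, flat deck 165 mm above the counter. Origin: on the bore's axis at counter height; x to the machine's back, y to its left, z up. The fingers must not push on it or its catch with more than 25 N.
- ring_mouth (a point): Centre of the grind ring's top, 7 mm above the deck, grinder's axes. Ring 79 mm across, flared mouth, bore 56.4 mm. Two keys stand 7 mm out of the bore wall, tops 3 mm below the deck: wide (12 mm), and narrow (6 mm) 110 degrees counter-clockwise of it. The wide key is up to 40 degrees either side of the grinder's +x, as the grind was last set: not measured, find it by feel. The ring does not turn.
- seat (a point): Centre of the bore's floor, 13 mm below the deck, grinder's axes: the carrier's underside centre comes here when home. At a wrong angle it rests on the keys 10 mm too high; within 3 degrees it drops onto three sprung balls in the bore wall, up to 6 mm too high; about 10 N push it home. Over 35 N between carrier and grinder (the balls' own 12 N included) chips the keys.
- catch (a joint): Travel (m) of the sliding catch on the deck in front of the ring: 0 drawn back, clear of the bore (as found); 0.010 all the way in, along the grinder's +x, its toe over 6 mm of the carrier's rim with 1.5 mm to spare above it. Slides with about 2 N and stays where left; a carrier that is not home blocks it.
- catch_tab (a point): Middle of the front face of the catch's upright black thumb tab (18 mm wide, 17 mm high, 8 mm thick): push here along the grinder's +x. 24 mm above the deck, 66 mm in front of the bore's axis while drawn back. The tab's top is 30 mm, the guide rails beside and in front of it 16.5 mm above the deck.
- calculator: Bystander: desk calculator, 127 x 80 x 18 mm; origin at the centre of its underside. Leave it alone.
- hopper: Bystander: the grinder's amber bean hopper, an open funnel 125 mm across and 105 mm high; origin at the centre of its underside. Leave it alone.
- espresso_cup: Bystander: green and white espresso cup with a handle, 64 x 89 x 48 mm; origin at the centre of its underside. Leave it alone.
- pastry_brush: Bystander: flat brush with a wooden handle, 216 x 40 x 13 mm; origin at the centre of its underside. Leave it alone.
- egg_timer: Bystander: wind-up kitchen timer, 63 mm across, 52 mm high; origin at the centre of its underside. Leave it alone.
- jar_a: Bystander: jar with a tan lid, 57 mm across, 77 mm high; origin at the centre of its underside. Leave it alone.
- jar_b: Bystander: jar with a white lid, 53 mm across, 71 mm high; origin at the centre of its underside. Leave it alone.
- counter_bell: Bystander: counter bell, 82 mm across, 58 mm high; origin at the centre of its underside. Leave it alone.
Not all that is in view belongs to the job. There is more than one size of the burr_carrier; the one meant has the size given above.

How it is judged:
By the outcome, as a careful person would: the job done as asked, in the order asked, and still so for the second after the job is handed in, with the robot touching nothing.
It also fails if it takes over 64 s, if anything falls off the work surface, if the arm or the gripper's body presses on something with over 40 N, if the wrist force passes 120 N, or if a joint passes its speed limit or range.

## Working session

There is one attempt and no reset: what is moved stays moved. The work goes in short steps, Python scripts to look and compute and a shell command to move; the robot and the scene stay as the last step left them, time stands still between calls to the robot, and variables do not carry over. Pictures are saved under pics/ and viewed, at most 10 in all, crops included, and the job is handed in when it is done.

```bash
ls; mkdir -p pics; cat > h.py <<'E'
import numpy as np, cv2
from scipy.spatial.transform import Rotation as R
from cell import readout, cams, workorder, spotter, arm
def toolT():
    s=readout.observe(); T=np.eye(4); T[:3,:3]=R.from_rotvec(s["ee_rot"]).as_matrix(); T[:3,3]=s["position"]; return T
def shot(n):
    T=toolT(); p=cams.get_image(n)
    p["T"]=np.array(p["cam_to_world"]) if "cam_to_world" in p else T@np.array(p["mount"])
    return p
def w(p,c): return (p["T"]@np.r_[c,1])[:3]
def proj(p,X):
    c=np.linalg.inv(p["T"])@np.r_[X,1]; return np.array([p["fx"]*c[0]/c[2]+p["cx"],p["fy"]*c[1]/c[2]+p["cy"]])
def onz(p,u,v,z):
    d=p["T"][:3,:3]@np.array([(u-p["cx"])/p["fx"],(v-p["cy"])/p["fy"],1]); o=p["T"][:3,3]; return o+d*(z-o[2])/d[2]
E
python3 - <<'E'
from h import *
np.set_printoptions(precision=4,suppress=True)
print(toolT())
for n in ("scene","side","wrist"):
    p=shot(n); cv2.imwrite(f"pics/{n}0.png",p["image"]); print(n,p["fx"],p["T"].tolist())
    for k in ("burr_carrier","grinder","catch","hopper","calculator","espresso_cup","pastry_brush","egg_timer","jar_a","counter_bell"):
        for b in spotter.boxes_of(p,k): 
            if b["score"]>.3: print(k,round(b["score"],2),w(p,b["centre"]),proj(p,w(p,b["centre"])).astype(int))
E
```

```text
pics
[[-0.9044  0.4267 -0.0005  0.2665]
 [ 0.4267  0.9044 -0.0015  0.5649]
 [-0.0002 -0.0015 -1.      0.2915]
 [ 0.      0.      0.      1.    ]]
scene 389.4412802479047 [[-0.9885311378137791, -0.12166583512143248, 0.0894629204575819, 0.49329677600445904], [-0.15072856931733894, 0.7582730541483662, -0.6342735007424297, 0.6587373726595883], [0.009332093234819216, -0.6404837233815652, -0.7679150422534665, 0.9817798567927318], [0.0, 0.0, 0.0, 1.0]]
burr_carrier 0.88 [0.4495 0.1425 0.022 ] [366 284]
burr_carrier 0.61 [0.3603 0.1509 0.0284] [399 291]
grinder 0.85 [ 0.4932 -0.2209  0.1501] [365 157]
hopper 0.8 [ 0.7355 -0.2265  0.0699] [290 165]
espresso_cup 0.92 [ 0.4973 -0.0476  0.0293] [355 225]
espresso_cup 0.32 [ 0.7388 -0.0451  0.0737] [276 207]
pastry_brush 0.72 [0.4198 0.0359 0.0106] [379 255]
egg_timer 0.87 [ 0.3974 -0.0252  0.0401] [389 233]
jar_a 0.81 [ 0.7407 -0.0456  0.0727] [276 207]
jar_a 0.66 [ 0.7935 -0.0855  0.0562] [262 198]
counter_bell 0.93 [0.4398 0.3501 0.0346] [363 361]
side 421.3775212570468 [[0.9190579754375302, 0.29988539940846687, -0.25573655391103606, 0.8923590
[... 410 characters left out ...]
er 0.82 [ 0.7306 -0.185   0.0552] [343 276]
calculator 0.81 [ 0.4785 -0.4546  0.015 ] [211 336]
espresso_cup 0.74 [ 0.4957 -0.0341  0.0309] [289 215]
pastry_brush 0.83 [0.4304 0.0242 0.0043] [279 201]
egg_timer 0.89 [ 0.4041 -0.0569  0.0425] [259 209]
jar_a 0.77 [ 0.7466 -0.0815  0.0639] [361 247]
jar_a 0.56 [ 0.8032 -0.1229  0.0593] [376 266]
counter_bell 0.8 [0.4479 0.3199 0.026 ] [319 141]
wrist 291.10487863695886 [[0.42756668304786194, 0.8741403997275261, 0.23035905259322254, 0.2055274929001301], [0.9039837573836622, -0.41353952415354034, -0.10862057056274531, 0.5941702202614872], [0.0003129440235114835, 0.25468337897684157, -0.9670244456780672, 0.3843406874940797], [0.0, 0.0, 0.0, 1.0]]
```

```bash
python3 - <<'E'
import cv2,numpy as np
a=cv2.imread("pics/scene0.png")[110:390,200:480]; b=cv2.imread("pics/side0.png")[110:390,170:450]
cv2.imwrite("pics/both0.png",np.hstack([cv2.resize(x,(400,400),interpolation=cv2.INTER_CUBIC) for x in(a,b)]))
E
```

```text
(no output)
```

View pics/both0.png

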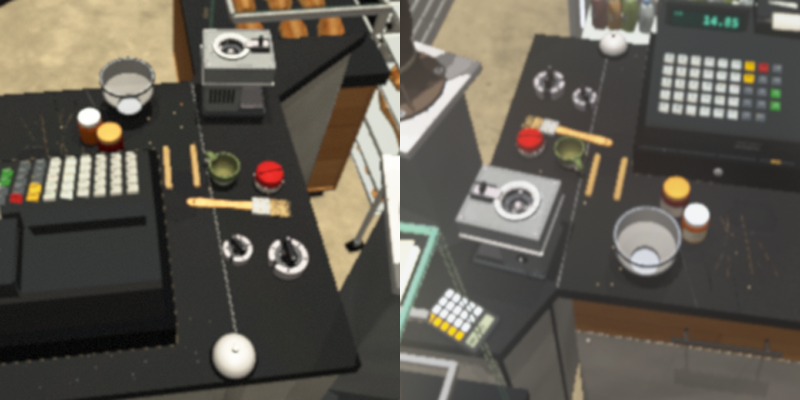

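The manual's scale: shifts go in shares of 50 mm and turns go in shares of 2 pi rad. Converting my numbers, -0.033 m is -0.66, -0.031 m is -0.62.

```bash
python3 -m creep '{"deltas": [[-0.62, -0.66, 0, 0, 1], [-0.62, -0.66, 0, 0, 1], [-0.62, -0.66, 0, 0, 1], [-0.62, -0.66, 0, 0, 1], [-0.62, -0.66, 0, 0, 1], [-0.62, -0.66, 0, 0, 1], [-0.62, -0.66, 0, 0, 1], [-0.62, -0.66, 0, 0, 1], [-0.62, -0.66, 0, 0, 1], [-0.62, -0.66, 0, 0, 1]]}' 20
python3 - <<'E'
from h import *
np.set_printoptions(precision=4,suppress=True)
p=shot("wrist"); cv2.imwrite("pics/w1.png",p["image"]); print(toolT())
np.save("w1T.npy",p["T"]); print(p["fx"],p["cx"],p["cy"])
for k in ("burr_carrier","finger_bar"):
    for b in spotter.boxes_of(p,k): print(k,b["score"],w(p,b["centre"]),proj(p,w(p,b["centre"])))
E
```

```text
clock: 2.65
position: [0.4065, 0.1327, 0.2926]
ee_rot: [0.687, 3.065, 0.001]
force: [1.0, 0.2, -0.5]
width: 1.0
gripper_force: 0.0
[[-0.9013  0.4332  0.0016  0.4084]
 [ 0.4332  0.9013 -0.0023  0.1255]
 [-0.0024 -0.0013 -1.      0.2927]
 [ 0.      0.      0.      1.    ]]
291.10487863695886 316.33343894723527 199.34955424382096
burr_carrier 0.96 [0.3498 0.1415 0.0259] [302.4475 133.4123]
burr_carrier 0.85 [0.4489 0.1381 0.0269] [333.9998 206.3848]
finger_bar 0.8 [0.4511 0.1405 0.019 ] [336.0058 205.3967]
finger_bar 0.76 [0.3516 0.1381 0.027 ] [300.5216 136.1021]
```

View pics/w1.png

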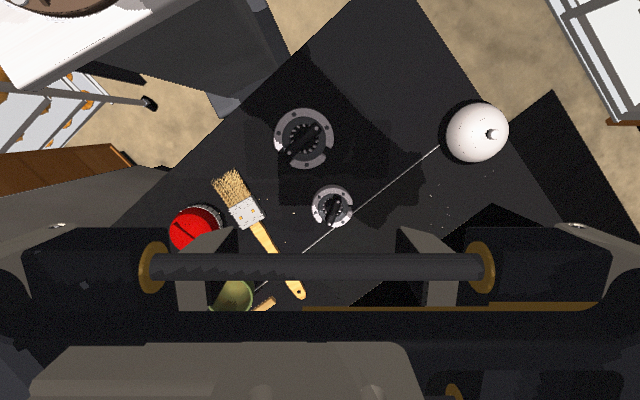

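```bash
cat >> h.py <<'E'
def rect(p,c,z,half,n=500):
    # top view on plane z: image right = world +x, up = world +y
    pts=np.float32([proj(p,[c[0]+a*half,c[1]+b*half,z]) for a,b in((-1,1),(1,1),(1,-1),(-1,-1))])
    H=cv2.getPerspectiveTransform(pts,np.float32([[0,0],[n,0],[n,n],[0,n]]))
    return cv2.warpPerspective(p["image"],H,(n,n),flags=cv2.INTER_CUBIC)
E
python3 - <<'E'
from h import *
p=shot("wrist"); print(toolT()[:3,3])
im=rect(p,(.449,.139),.021,.04,400); im2=rect(p,(.449,.139),.043,.04,400)
cv2.imwrite("pics/r1.png",np.hstack([im,im2]))
E
```

```text
[0.40646861 0.13377667 0.29246413]
```

View pics/r1.png

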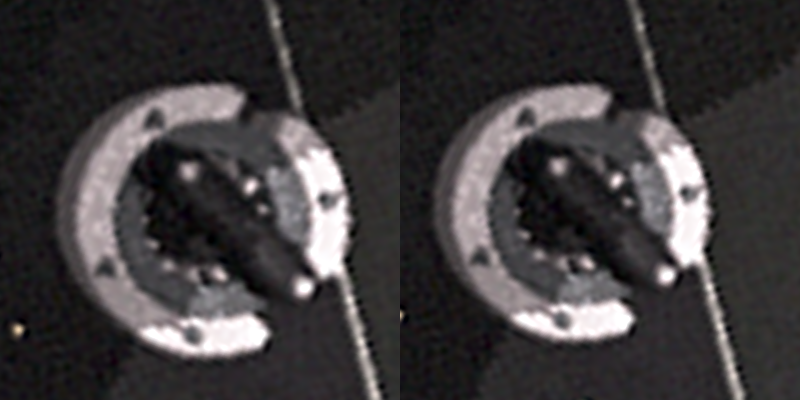

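Scaled: 0.03 m is 0.6, 0.016 m is 0.32, 0.11 rad / 6.2832 = 0.0175.

```bash
python3 -m creep '{"deltas": [[0, 0, 0, 0.0175, 0.6], [0, 0, 0, 0.0175, 0.6], [0, 0, 0, 0.0172, 0.6], [-0.31, 0.32, 0.6, 0, 0.5], [-0.31, 0.32, 0.6, 0, 0.5], [0, 0, 0.2, 0, 0.5], [0, 0, 0, 0, 0.5]]}' 30
python3 - <<'E'
from h import *
np.set_printoptions(precision=4,suppress=True)
p=shot("wrist"); print(toolT())
im=rect(p,(.451,.135),.021,.04,400); im2=rect(p,(.451,.135),.043,.04,400)
cv2.imwrite("pics/r2.png",np.hstack([im,im2]))
s=shot("scene")
for u,v in((315,215),(322,344)): print([onz(s,u,v,z)[:2] for z in(0,.1)])
E
```

```text
clock: 3.55
position: [0.4495, 0.1368, 0.2207]
ee_rot: [-1.175, -2.911, 0.004]
force: [-0.6, -0.4, 0.3]
width: 0.505
gripper_force: 0.0
[[-0.7197  0.6943 -0.0021  0.4498]
 [ 0.6943  0.7197 -0.0007  0.1368]
 [ 0.001  -0.0019 -1.      0.2218]
 [ 0.      0.      0.      1.    ]]
[array([ 0.6306, -0.0897]), array([ 0.6166, -0.0135])]
[array([0.5447, 0.3116]), array([0.5395, 0.347 ])]
```

View pics/r2.png

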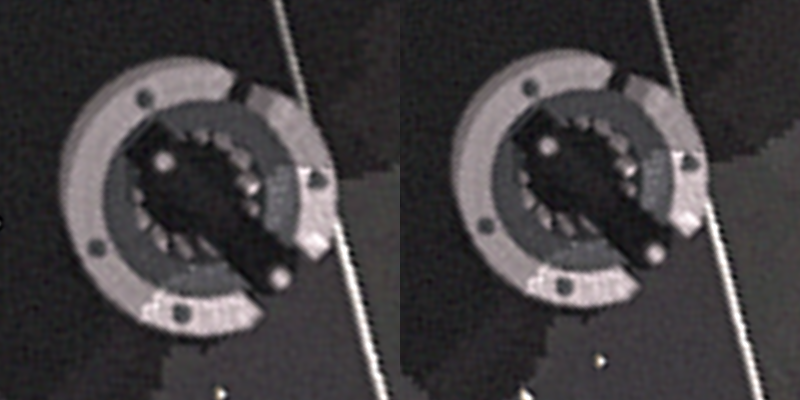

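Scaled: 0.03 m is 0.6, -0.002 m is -0.04, 0.02 rad / 6.2832 = 0.0032.

```bash
python3 -m creep '{"deltas": [[-0.04, 0, 0.6, 0.0032, 0.5], [0, 0, 0.6, 0, 0.5], [0, 0, 0.6, 0, 0.5], [0, 0, 0.5, 0, 0.5], [0, 0, 0.2, 0, 0.5], [0, 0, 0.12, 0, 0.5], [0, 0, 0, 0, 0.5]]}' 30
```

```text
clock: 4.35
position: [0.4525, 0.1349, 0.0918]
ee_rot: [1.207, 2.9, 0.001]
force: [-0.7, 0.0, 0.0]
width: 0.5
gripper_force: 0.0
```

```bash
python3 - <<'E'
from h import *
s=readout.observe();print(s["position"],s["force"],s["width"])
E
```

```text
[0.45245392 0.13492833 0.09182165] [-0.65622608  0.00822793  0.01420811] 0.49966430417740976
```

Scaled: 0.0015 m is 0.03.

```bash
python3 -m creep '{"deltas": [[0, 0, 0.03, 0, 0.5], [0, 0, 0, 0, 0.08], [0, 0, 0, 0, 0], [0, 0, 0, 0, 0], [0, 0, 0, 0, 0], [0, 0, 0, 0, 0], [0, 0, 0, 0, 0]]}' 30; python3 -m creep '{"deltas": [[0, 0, -0.2, 0, 0], [0, 0, -0.6, 0, 0], [0, 0, -0.6, 0, 0]]}' 
```

```text
clock: 5.05
position: [0.4521, 0.1345, 0.0897]
ee_rot: [-1.207, -2.9, 0.0]
force: [0.1, -0.1, 1.6]
width: 0.108
gripper_force: 30.0
clock: 5.35
position: [0.4516, 0.1342, 0.1606]
ee_rot: [-1.207, -2.899, 0.002]
force: [0.7, 0.4, -1.5]
width: 0.107
gripper_force: 30.0
```

Scaled: -0.05 m is -1, -0.0336 m is -0.672.

```bash
python3 -m creep '{"deltas": [[0, 0, -1, 0, 0], [0, 0, -1, 0, 0], [0, 0, -1, 0, 0], [0, 0, -1, 0, 0], [-0.66, -0.672, 0, 0, 0], [-0.66, -0.672, 0, 0, 0], [-0.66, -0.672, 0, 0, 0], [-0.66, -0.672, 0, 0, 0], [-0.66, -0.672, 0, 0, 0]]}' ; python3 -m creep '{"deltas": [[-0.88, -0.29, 0, 0, 0], [-0.88, -0.29, 0, 0, 0], [-0.88, -0.29, 0, 0, 0], [-0.88, -0.29, 0, 0, 0], [-0.88, -0.29, 0, 0, 0], [0, 0, 0, 0, 0], [0, 0, 0, 0, 0]]}'
python3 - <<'E'
from h import *
np.set_printoptions(precision=4,suppress=True)
p=shot("wrist"); print(toolT()); cv2.imwrite("pics/w2.png",p["image"]); s=readout.observe(); print(s["joints"])
for k in ("grinder","catch","catch_tab","ring_mouth","burr_carrier"):
    for b in spotter.boxes_of(p,k): print(k,b["score"],w(p,b["centre"]))
E
```

```text
clock: 6.25
position: [0.4483, -0.1028, 0.3604]
ee_rot: [1.207, 2.9, 0.001]
force: [1.7, 0.3, -2.3]
width: 0.106
gripper_force: 30.0
clock: 6.95
position: [0.5522, -0.3091, 0.3593]
ee_rot: [-1.21, -2.897, 0.001]
force: [0.4, 0.1, -1.9]
width: 0.103
gripper_force: 30.0
[[-0.7042  0.71   -0.001   0.5524]
 [ 0.71    0.7042  0.0008 -0.3078]
 [ 0.0013 -0.0002 -1.      0.3596]
 [ 0.      0.      0.      1.    ]]
[ 0.0135  0.443   0.6283  1.4873 -0.2647  1.2985  1.4487]
grinder 0.63 [ 0.4916 -0.2634  0.1593]
catch 0.65 [ 0.458  -0.2723  0.1753]
catch_tab 0.72 [ 0.761  -0.1934  0.058 ]
catch_tab 0.62 [ 0.4633 -0.2749  0.1767]
ring_mouth 0.68 [ 0.4886 -0.2645  0.1697]
burr_carrier 0.88 [ 0.5412 -0.2986  0.2945]
```

View pics/w2.png

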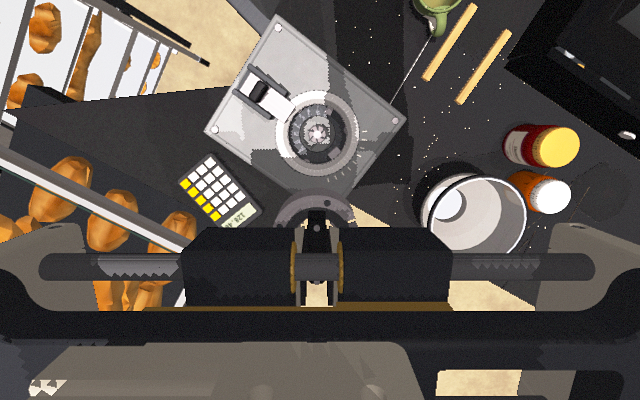

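```bash
python3 - <<'E'
from h import *
p=shot("wrist"); print(toolT()[:3,3])
im=rect(p,(.49,-.265),.172,.1,500); cv2.imwrite("pics/x.png",im)
g=cv2.cvtColor(p["image"],cv2.COLOR_BGR2GRAY)
im2=rect(p,(.49,-.265),.172,.05,500)
cv2.imwrite("pics/r3.png",np.hstack([cv2.resize(im,(400,400)),cv2.resize(im2,(400,400))]))
E
```

```text
[ 0.55284489 -0.3070375   0.36020507]
```

View pics/r3.png

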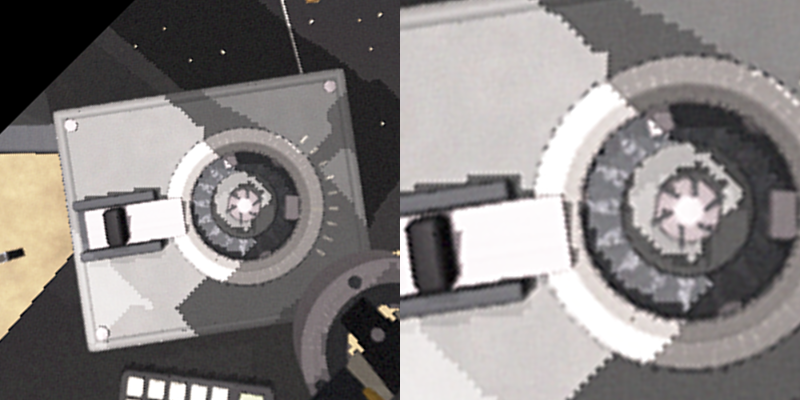

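Scaled: -0.12 rad / 6.2832 = -0.0191.

```bash
python3 - <<'E'
from h import *
p=shot("wrist"); print(toolT()[:3,3])
for z,r0,r1 in((.172,.037,.042),(.165,.0265,.03)):
    im=cv2.GaussianBlur(cv2.cvtColor(rect(p,(.512,-.268),z,.05,800),cv2.COLOR_BGR2GRAY),(0,0),3); s=.1/800
    for p2 in (40,25,15):
        c=cv2.HoughCircles(im,cv2.HOUGH_GRADIENT,1,200,param1=60,param2=p2,minRadius=int(r0/s),maxRadius=int(r1/s))
        if c is not None: u,v,r=c[0][0]; print(z,p2,.512+(u-400)*s,-.268-(v-400)*s,r*s)
# gradient-based ring fit: maximise radial gradient over centre
    gx=cv2.Sobel(im,cv2.CV_32F,1,0);gy=cv2.Sobel(im,cv2.CV_32F,0,1);t=np.linspace(0,2*np.pi,360)
    best=max(((np.minimum(np.abs(cv2.remap(gx,*(m:=(np.float32(400+a+r*np.cos(t))[None],np.float32(400+b+r*np.sin(t))[None])),1)*np.cos(t)+cv2.remap(gy,*m,1)*np.sin(t)),40).sum(),a,b,r) for a in range(-24,25,2) for b in range(-24,25,2) for r in range(int(r0/s),int(r1/s),2)))
    print("fit",.512+best[1]*s,-.268-best[2]*s,best[3]*s)
E
python3 -m creep '{"deltas": [[0, 0, 0, -0.0159, 0], [0, 0, 0, -0.0191, 0], [0, 0, 0, -0.0191, 0], [0, 0, 0, -0.0191, 0], [0, 0, 0, -0.0191, 0], [0, 0, 0, 0, 0], [0, 0, 0, 0, 0]]}'
```

```text
[ 0.55285789 -0.30723159  0.36010763]
0.172 15 0.5116875 -0.2675625 0.0395
fit 0.51225 -0.268 0.039
0.165 15 0.5124375 -0.26781252 0.0281125
fit 0.51275 -0.268 0.02825
clock: 8.05
position: [0.5528, -0.3079, 0.3599]
ee_rot: [0.333, 3.124, 0.0]
force: [-0.9, 0.7, -1.9]
width: 0.107
gripper_force: 30.0
```

Scaled: 0.03 m is 0.6, 0.024 m is 0.48.

```bash
python3 -m creep '{"deltas": [[0.48, 0.305, 0, 0, 0], [0.48, 0.305, 0.2, 0, 0], [0, 0, 0.6, 0, 0], [0, 0, 0.6, 0, 0], [0, 0, 0.4, 0, 0], [0, 0, 0, 0, 0], [0, 0, 0, 0, 0]]}'
python3 - <<'E'
from h import *
np.set_printoptions(precision=4,suppress=True)
print(toolT());print(readout.observe()["force"])
E
```

```text
clock: 8.75
position: [0.5124, -0.2684, 0.2702]
ee_rot: [-0.33, -3.124, 0.0]
force: [-0.3, -1.2, -1.0]
width: 0.101
gripper_force: 30.0
[[-0.9779  0.2091 -0.0001  0.5124]
 [ 0.2091  0.9779 -0.0002 -0.2684]
 [ 0.     -0.0002 -1.      0.2702]
 [ 0.      0.      0.      1.    ]]
[-0.3172 -1.216  -1.0039]
```

Scaled: 0.005 m is 0.1, 0.004 m is 0.08.

```bash
python3 -m creep '{"deltas": [[0, 0, 0.1, 0, 0], [0, 0, 0.08, 0, 0], [0, 0, 0.06, 0, 0], [0, 0, 0, 0, 0]]}'; python3 -m creep '{"deltas": [[0, 0, 0.04, 0, 0], [0, 0, 0.02, 0, 0], [0, 0, 0.02, 0, 0]]}'
```

```text
clock: 9.15
position: [0.5123, -0.2683, 0.2576]
ee_rot: [0.328, 3.124, 0.0]
force: [0.4, 0.7, -1.9]
width: 0.11
gripper_force: 30.0
clock: 9.45
position: [0.5123, -0.2683, 0.2538]
ee_rot: [0.328, 3.124, -0.0]
force: [1.6, 0.1, -0.5]
width: 0.108
gripper_force: 30.0
```

Mouth entered cleanly; now down onto the keys.

Scaled: 0.001 m is 0.02, 0.0005 m is 0.01.

```bash
python3 -m creep '{"deltas": [[0, 0, 0.02, 0, 0], [0, 0, 0.01, 0, 0]]}'; python3 -m creep '{"deltas": [[0, 0, 0.01, 0, 0], [0, 0, 0.01, 0, 0]]}'
```

```text
clock: 9.65
position: [0.5123, -0.2683, 0.2522]
ee_rot: [0.327, 3.124, 0.0]
force: [-0.2, -0.8, -2.1]
width: 0.101
gripper_force: 30.0
clock: 9.85
position: [0.5123, -0.2684, 0.2515]
ee_rot: [0.328, 3.124, -0.0]
force: [-0.7, 0.3, 3.7]
width: 0.104
gripper_force: 30.0
```

Scaled: -0.02 rad / 6.2832 = -0.0032.

```bash
python3 -m creep '{"deltas": [[0, 0, 0, -0.0032, 0], [0, 0, 0, -0.0032, 0], [0, 0, 0, -0.0032, 0]]}';python3 -m creep '{"deltas": [[0, 0, 0, -0.0032, 0], [0, 0, 0, -0.0032, 0]]}';python3 -m creep '{"deltas": [[0, 0, 0, -0.0032, 0], [0, 0, 0, -0.0032, 0]]}'
```

```text
clock: 10.15
position: [0.5124, -0.2685, 0.2514]
ee_rot: [0.231, 3.132, -0.001]
force: [1.5, -0.3, 2.2]
width: 0.103
gripper_force: 30.0
clock: 10.35
position: [0.5122, -0.2682, 0.2512]
ee_rot: [0.168, 3.137, 0.0]
force: [1.6, 0.1, -0.9]
width: 0.108
gripper_force: 30.0
clock: 10.55
position: [0.5122, -0.2679, 0.2509]
ee_rot: [-0.105, -3.139, -0.001]
force: [1.5, 1.1, -2.6]
width: 0.112
gripper_force: 30.0
```

Scaled: 0.0007 m is 0.014.

```bash
python3 -m creep '{"deltas": [[0, 0, 0.014, 0, 0], [0, 0, 0.014, 0, 0]]}'
```

```text
clock: 10.75
position: [0.5122, -0.2682, 0.2497]
ee_rot: [0.108, 3.14, 0.0]
force: [2.5, 0.7, -1.1]
width: 0.104
gripper_force: 30.0
```

Scaled: 0.001 m is 0.02.

```bash
python3 -m creep '{"deltas": [[0, 0, 0.02, 0, 0], [0, 0, 0, 0, 0]]}';python3 -m creep '{"deltas": [[0, 0, 0.02, 0, 0], [0, 0, 0, 0, 0]]}'; python3 - <<'E'
from h import *
s=readout.observe();print(s["ft_torque"],s["force"])
E
```

```text
clock: 10.95
position: [0.5122, -0.2683, 0.2488]
ee_rot: [0.108, 3.14, -0.0]
force: [2.5, 0.7, -0.6]
width: 0.106
gripper_force: 30.0
clock: 11.15
position: [0.5124, -0.2684, 0.2479]
ee_rot: [0.108, 3.139, -0.0]
force: [2.9, 0.8, 1.6]
width: 0.107
gripper_force: 30.0
[ 0.18524669 -0.56252459  0.02091274] [2.88526144 0.81991604 1.56959892]
```

Scaled: -0.0005 m is -0.01, -0.015 rad / 6.2832 = -0.0024.

```bash
python3 -m creep '{"deltas": [[-0.01, 0, 0, -0.0024, 0], [0, 0, 0, -0.0024, 0]]}'; python3 - <<'E'
from h import *
s=readout.observe();print(s["ft_torque"],s["force"])
E
python3 -m creep '{"deltas": [[0, 0, 0.02, 0, 0], [0, 0, 0, 0, 0]]}'; python3 - <<'E'
from h import *
s=readout.observe();print(s["ft_torque"],s["force"])
E
```

```text
clock: 11.35
position: [0.5127, -0.2681, 0.2477]
ee_rot: [-0.059, -3.141, -0.001]
force: [2.2, 1.9, 0.1]
width: 0.105
gripper_force: 30.0
[ 0.41419909 -0.49144082 -0.10770035] [2.18247738 1.92792686 0.10403187]
clock: 11.55
position: [0.5126, -0.2682, 0.2466]
ee_rot: [-0.061, -3.141, -0.0]
force: [0.5, 1.1, -0.9]
width: 0.106
gripper_force: 30.0
[ 0.37523069 -0.44364735  0.03740987] [ 0.54345881  1.12621391 -0.89574709]
```

Keep pressing gently, watching the force.

Scaled: 0.001 m is 0.02.

```bash
for i in 1; do python3 -m creep '{"deltas": [[0, 0, 0.02, 0, 0], [0, 0, 0, 0, 0]]}'; done; python3 -m creep '{"deltas": [[0, 0, 0.02, 0, 0], [0, 0, 0, 0, 0]]}'
```

```text
clock: 11.75
position: [0.5125, -0.2681, 0.2455]
ee_rot: [-0.061, -3.14, -0.001]
force: [1.0, 2.4, -1.3]
width: 0.106
gripper_force: 30.0
clock: 11.95
position: [0.5125, -0.2682, 0.2445]
ee_rot: [-0.061, -3.141, -0.0]
force: [2.0, 1.5, -1.6]
width: 0.104
gripper_force: 30.0
```

Scaled: 0.001 m is 0.02.

```bash
python3 -m creep '{"deltas": [[0, 0, 0.02, 0, 0], [0, 0, 0, 0, 0]]}'; python3 -m creep '{"deltas": [[0, 0, 0.014, 0, 0], [0, 0, 0, 0, 0]]}'
```

```text
clock: 12.15
position: [0.5126, -0.2682, 0.2436]
ee_rot: [-0.061, -3.141, -0.0]
force: [1.6, 0.9, -2.1]
width: 0.103
gripper_force: 30.0
clock: 12.35
position: [0.5126, -0.2683, 0.243]
ee_rot: [-0.061, -3.141, -0.0]
force: [2.0, 1.5, -0.3]
width: 0.105
gripper_force: 30.0
```

```bash
python3 -m creep '{"deltas": [[0, 0, 0.014, 0, 0], [0, 0, 0, 0, 0]]}'; python3 -m creep '{"deltas": [[0, 0, 0.014, 0, 0], [0, 0, 0, 0, 0]]}'
```

```text
clock: 12.55
position: [0.5127, -0.2683, 0.2424]
ee_rot: [-0.061, -3.141, -0.0]
force: [1.1, 1.8, -1.1]
width: 0.109
gripper_force: 30.0
clock: 12.75
position: [0.5128, -0.2684, 0.2418]
ee_rot: [0.061, 3.141, -0.0]
force: [1.1, 1.3, 1.7]
width: 0.103
gripper_force: 30.0
```

Scaled: 0.0007 m is 0.014.

```bash
python3 -m creep '{"deltas": [[0, 0, 0.014, 0, 0], [0, 0, 0, 0, 0]]}'; python3 -m creep '{"deltas": [[0, 0, 0.014, 0, 0], [0, 0, 0, 0, 0]]}'
```

```text
clock: 12.95
position: [0.5128, -0.2684, 0.2418]
ee_rot: [0.061, 3.14, 0.0]
force: [-1.2, 3.4, 7.5]
width: 0.111
gripper_force: 30.0
clock: 13.15
position: [0.5128, -0.2684, 0.2417]
ee_rot: [0.061, 3.14, 0.0]
force: [-2.9, 4.4, 15.1]
width: 0.103
gripper_force: 30.0
```

Scaled: 0.0004 m is 0.008.

```bash
python3 -m creep '{"deltas": [[0, 0, 0.008, 0, 0], [0, 0, 0, 0, 0]]}'; python3 - <<'E'
from h import *
print(toolT()[:3,3],readout.observe()["ft_torque"])
E
```

```text
clock: 13.35
position: [0.5128, -0.2684, 0.2417]
ee_rot: [0.061, 3.14, 0.001]
force: [-3.7, 5.8, 18.4]
width: 0.109
gripper_force: 30.0
[ 0.51277143 -0.26837982  0.24169079] [ 1.22464854  0.98175849 -0.02890279]
```

Scaled: -0.04 m is -0.8, -0.03 m is -0.6.

```bash
python3 -m creep '{"deltas": [[0, 0, -0.02, 0, 0], [0, 0, -0.016, 0, 0], [0, 0, 0, 0, 0.3], [0, 0, 0, 0, 0.3], [0, 0, 0, 0, 0.3], [0, 0, -0.2, 0, 0.3], [0, 0, -0.6, 0, 0.3], [0, 0, -0.8, 0, 0.2], [0, 0, -0.8, 0, 0]]}'; python3 -m creep '{"deltas": [[-0.7, 0, 0, 0, 0], [-0.7, 0, 0, 0, 0], [0, 0, 0, 0, 0], [0, 0, 0, 0, 0]]}'
python3 - <<'E'
from h import *
np.set_printoptions(precision=4,suppress=True)
p=shot("wrist"); print(toolT())
im=rect(p,(.49,-.268),.173,.09,500); im2=rect(p,(.4473,-.2782),.195,.04,400)
cv2.imwrite("pics/r4.png",np.hstack([cv2.resize(im,(400,400)),im2]))
for k in ("catch","catch_tab"):
    for b in spotter.boxes_of(p,k): print(k,b["score"],w(p,b["centre"]))
E
```

```text
clock: 14.25
position: [0.5122, -0.2684, 0.3636]
ee_rot: [-0.062, -3.14, 0.0]
force: [1.1, 0.0, 0.3]
width: 0.174
gripper_force: 0.0
clock: 14.65
position: [0.5829, -0.271, 0.3616]
ee_rot: [-0.06, -3.14, 0.001]
force: [-0.2, -0.0, -0.2]
width: 0.007
gripper_force: 0.0
[[-0.9992  0.0394 -0.0008  0.5822]
 [ 0.0394  0.9992 -0.0005 -0.2714]
 [ 0.0008 -0.0005 -1.      0.3618]
 [ 0.      0.      0.      1.    ]]
catch 0.95 [ 0.4559 -0.2774  0.1776]
catch 0.36 [ 0.5117 -0.2673  0.17  ]
catch_tab 0.62 [ 0.4577 -0.2788  0.1766]
```

View pics/r4.png

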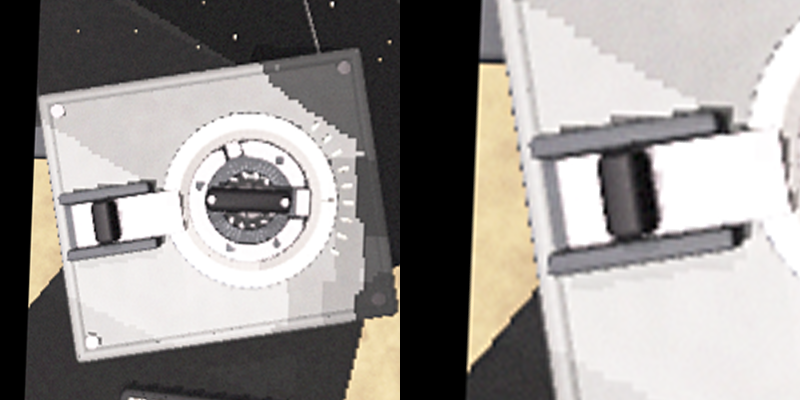

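Scaled: 0.0385 m is 0.77, 0.0033 m is 0.066, -0.094 rad / 6.2832 = -0.015.

```bash
python3 -m creep '{"deltas": [[0, 0, 0, -0.015, 0], [0, 0, 0, -0.015, 0], [0.77, 0.066, 0, 0, 0], [0.77, 0.066, 0, 0, 0], [0.77, 0.066, 0, 0, 0], [0.77, 0.066, 0, 0, 0], [0, 0, 0.6, 0, 0], [0, 0, 0.6, 0, 0], [0, 0, 0.6, 0, 0], [0, 0, 0, 0, 0]]}'
python3 - <<'E'
from h import *
np.set_printoptions(precision=4,suppress=True)
T=toolT();print(T); g=np.array([.989,.1478]); d=T[:2,3]-[.5128,-.2684]; print(d@g, d@[-g[1],g[0]], readout.observe()["force"])
E
```

```text
clock: 15.8
position: [0.426, -0.2798, 0.2692]
ee_rot: [0.232, -3.128, -0.005]
force: [-0.5, 1.2, 0.2]
width: 0.003
gripper_force: 0.0
[[-0.989  -0.1477 -0.0049  0.426 ]
 [-0.1477  0.989   0.0026 -0.2798]
 [ 0.0045  0.0033 -1.      0.2692]
 [ 0.      0.      0.      1.    ]]
-0.08757590849736724 0.0015131960782893974 [-0.5426  1.2083  0.2056]
```

Aligned within 1.5 mm. Down to tips 19 mm above deck, then advance gently.

Scaled: 0.008 m is 0.16, 0.003 m is 0.06.

```bash
python3 -m creep '{"deltas": [[0, -0.03, 0.16, 0, 0], [0, 0, 0.16, 0, 0], [0, 0, 0.06, 0, 0], [0, 0, 0, 0, 0]]}'; python3 -m creep '{"deltas": [[-0.08, 0, 0, 0, 0], [-0.06, 0, 0, 0, 0], [-0.04, 0, 0, 0, 0], [0, 0, 0, 0, 0]]}'; python3 -m creep '{"deltas": [[-0.04, 0, 0, 0, 0], [-0.04, 0, 0, 0, 0], [0, 0, 0, 0, 0]]}'
```

```text
clock: 16.2
position: [0.4287, -0.2824, 0.2529]
ee_rot: [-0.234, 3.133, -0.0]
force: [-0.3, -0.4, -0.5]
width: 0.003
gripper_force: 0.0
clock: 16.6
position: [0.4379, -0.281, 0.2529]
ee_rot: [-0.235, 3.133, -0.0]
force: [0.5, -0.4, -0.6]
width: 0.005
gripper_force: 0.0
clock: 16.9
position: [0.4417, -0.2804, 0.2527]
ee_rot: [-0.234, 3.133, -0.0]
force: [-0.4, -1.0, 1.1]
width: 0.004
gripper_force: 0.3
```

Scaled: -0.002 m is -0.04.

```bash
python3 -m creep '{"deltas": [[-0.04, 0, 0, 0, 0], [0, 0, 0, 0, 0]]}'; python3 -m creep '{"deltas": [[-0.04, 0, 0, 0, 0], [0, 0, 0, 0, 0]]}'; python3 -m creep '{"deltas": [[-0.02, 0, 0, 0, 0], [0, 0, 0, 0, 0]]}'; python3 - <<'E'
from h import *
p=shot("side")
for k in ("catch","catch_tab"):
    for b in spotter.boxes_of(p,k): print(k,b["score"],w(p,b["centre"]))
s=shot("side"); u,v=proj(s,[.47,-.275,.18]).astype(int); a=s["image"][v-40:v+40,u-50:u+50]
s=shot("scene"); u,v=proj(s,[.47,-.275,.18]).astype(int); b=s["image"][v-40:v+40,u-50:u+50]
cv2.imwrite("pics/c5.png",np.hstack([cv2.resize(x,(400,320),interpolation=cv2.INTER_CUBIC) for x in(a,b)]))
E
```

```text
clock: 17.1
position: [0.4437, -0.2801, 0.2527]
ee_rot: [-0.234, 3.133, -0.0]
force: [-0.2, 0.2, 0.6]
width: 0.003
gripper_force: 0.4
clock: 17.3
position: [0.4457, -0.2798, 0.2527]
ee_rot: [-0.234, 3.133, -0.0]
force: [-0.8, -0.8, -0.4]
width: -0.002
gripper_force: 0.4
clock: 17.5
position: [0.446, -0.2798, 0.2527]
ee_rot: [0.233, -3.132, -0.0]
force: [-4.0, -0.5, 3.0]
width: 0.003
gripper_force: 2.1
catch_tab 0.4 [ 0.47121269 -0.28150897  0.17679961]
```

View pics/c5.png

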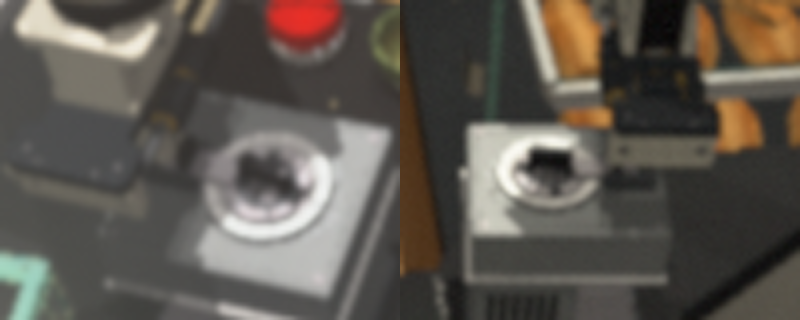

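Scaled: -0.001 m is -0.02.

```bash
python3 -m creep '{"deltas": [[-0.02, 0, 0, 0, 0], [0, 0, 0, 0, 0]]}'; python3 -m creep '{"deltas": [[-0.02, 0, 0, 0, 0], [0, 0, 0, 0, 0]]}'
```

```text
clock: 17.95
position: [0.4462, -0.2798, 0.2526]
ee_rot: [0.233, -3.131, -0.001]
force: [-8.5, -0.1, 5.3]
width: 0.006
gripper_force: 4.3
clock: 18.15
position: [0.4463, -0.2798, 0.2525]
ee_rot: [0.232, -3.129, -0.002]
force: [-12.0, -1.5, 8.2]
width: 0.006
gripper_force: 5.9
```

Scaled: -0.04 m is -0.8, -0.03 m is -0.6.

```bash
python3 -m creep '{"deltas": [[0.12, 0, 0, 0, 0], [0.24, 0, 0, 0, 0], [0, 0, -0.6, 0, 0], [0, 0, -0.8, 0, 0], [0, 0, -0.8, 0, 0], [-0.8, 0, 0, 0, 0], [-0.8, 0, 0, 0, 0], [-0.8, 0, 0, 0, 0], [-0.8, 0, 0, 0, 0], [0, 0, 0, 0, 0]]}'; python3 -m creep '{"deltas": [[0, 0, 0, 0, 0], [0, 0, 0, 0, 0]]}'
python3 - <<'E'
from h import *
np.set_printoptions(precision=4,suppress=True)
p=shot("wrist"); print(toolT()[:3,3])
im=rect(p,(.49,-.268),.173,.09,500); im2=rect(p,(.4473,-.2782),.195,.04,400)
cv2.imwrite("pics/r6.png",np.hstack([cv2.resize(im,(400,400)),im2]))
E
```

```text
clock: 19.15
position: [0.5935, -0.2549, 0.3611]
ee_rot: [-0.244, 3.131, 0.002]
force: [0.1, 0.2, -0.2]
width: 0.005
gripper_force: 0.0
clock: 19.35
position: [0.5878, -0.259, 0.3628]
ee_rot: [0.232, -3.133, 0.0]
force: [-0.6, -1.1, -1.0]
width: 0.008
gripper_force: 0.0
[ 0.5877 -0.2591  0.3631]
```

View pics/r6.png

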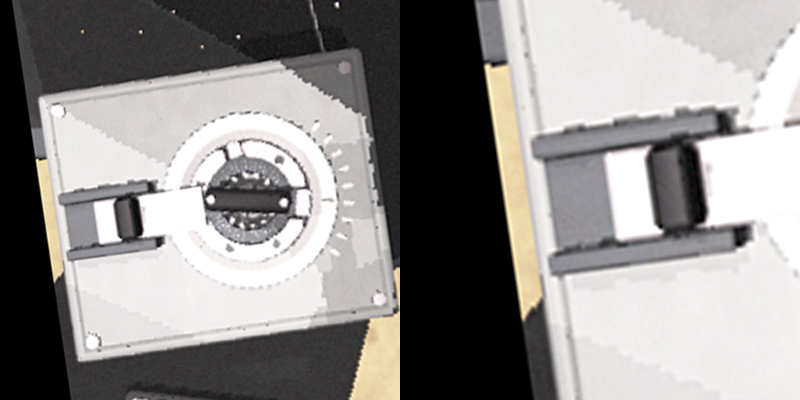

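The pictures show the carrier seated on its keys. The catch tab has moved about 10 mm, with its toe over the rim, and the robot is clear of everything.

```bash
python3 -c "
from cell import workorder
print(workorder.sign_off())"
```

```text
the job is handed in; nothing more can be done
None
```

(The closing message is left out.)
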